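# Test a run capacitor and shelve it on the narrow bar

### The job

Test the motor capacitor: lay it in the leaning cradle of the bench tester, foot fully down and terminals up, and let go of it; then push the tester's button fully down and release it while the capacitor lies there. After that, take the capacitor out and stand it upright on a free stretch of the narrow raised bar, without knocking it over and leaving the spool, the valve and the roller where they are.

Things in the scene. Friction and masses are not known exactly. Their poses are not given: they have to be found in the camera images.
- capacitor: Motor run capacitor: a plain light grey metal cylinder, 42 mm in diameter, its can 80 mm high, with two thin terminal blades on top up to 89 mm. About 0.14 kg. Loose; starts standing upright on the worktop. Origin: centre of its underside; z runs up along the cylinder to the terminals.
- tester: Bench tester, fixed: grey housing 130 (x) by 170 (y) by 31 mm high, front (-x) roughly towards the robot. On its left half (+y) a leaning steel cradle, on its right half (-y) a grey block, 57 mm high, with the push button on top. Origin: centre of its underside, on the worktop.
- cradle: Steel V cradle of the tester. Origin: on its foot plate (60 x 50 mm), 62 mm over the worktop, where the centre of the capacitor's underside belongs. z: axis of the seated capacitor, leaning 0.52 rad from vertical, top end away from the tester's front (towards its +x); y level, along the tester's y. Open above and at -x.
- cradle_v (a point): Top end of the cradle's V, on the axis of the seated capacitor, 38 mm up it. The two V walls lie under the can (on the cradle's +x side) and end here, reaching 27 mm either side in y; the can above is free to grip, fingers closing along the cradle's y.
- test_button_top (a point): Centre of the level face of the round black push button, 34 mm in diameter, on the tester's grey block; it is pushed straight down. The point moves with the button.
- test_button (a joint): Push button travel in m: 0 up, 0.006 fully down; a spring returns it. Fully down takes about 5 N.
- bar_top (a point): Middle of the top face of a narrow raised bar of aluminium on two legs, fixed: 40 mm wide (this point's x), 240 mm long (its y), top 120 mm over the worktop. z is up.
- spool: Solder spool, 50 mm in diameter, 36 mm high, standing on the bar somewhere along it; the longer free stretch of the bar beside it is at least 90 mm. Origin: centre of its underside. Leave it alone.
- valve: Double water inlet valve, 80 x 75 x 51 mm, black, white and steel, loose on the worktop. Origin: centre of its underside. Leave it alone.
- roller: Black drum roller lying flat, 63 mm in diameter, 32 mm high, loose on the worktop. Origin: centre of its underside. Leave it alone.

How it is judged:
By the outcome, as a careful person would: the job done as asked, in the order asked, and still so for the second after the job is handed in, with the robot touching nothing.
It also fails if it takes over 54 s, if anything falls off the work surface, if the arm or the gripper's body presses on something with over 40 N, if the wrist force passes 120 N, or if a joint passes its speed limit or range.

### The arm

A 7-joint arm with a two-finger parallel gripper is mounted at the origin on a cart in front of the work surface, level with it; the furniture and walls round the work are solid. World frame = base frame: x ahead of the robot, y to its left, z up, the work surface at z = 0. Lengths are in m, angles in rad, forces in N, time in s.
With the tool pointing down it reaches from about 0.4 to 0.875 m from the base axis. Payload 4.4 kg.
Tool frame: the origin (TCP) lies where the fingers leave the gripper's body, on its centre line; the fingertips stand 73 mm ahead of it and the grasp point (between the pads) lies 54 mm ahead of it (arm.tip_reach is the distance from the TCP to the fingertips, in m); z points along the fingers, y is the line along which they close (so a half turn about z gives the same grasp; the last joint's range is limited). The gripper opens to 85 mm and grips with 20 to 120 N. Pads are 22 mm wide; open, the fingers measure 114 mm over their backs; the gripper's body (76 mm by 85 mm) begins 54 mm behind the grasp point. The pads swing forward as they close: fully open they stand 13 mm farther back than shut.
Start: joints at [1.043, 0.628, 0.038, 1.517, -0.027, 0.996, -0.02], TCP at [0.29, -0.582, 0.304] pointing down, gripper open.
Joint ranges: [-3.06, 3.06], [-0.37, 2.12], [-1.25, 1.32], [0.18, 2.47], [-1.1, 4.24], [0.23, 1.98], [-2.94, 2.94]. Speed limits (rad/s): [2.57, 2.57, 3.14, 3.14, 3.14, 3.14, 3.14].

### API

Orientations are given as a unit quaternion [w, x, y, z].
In Python, from cell import arm, camrig, ticket gives the robot as it stands (arm), with the cameras (camrig) and the job (ticket).
- The arm moves only by the shell command python3 nudge.py 'ROWS' [FORCE]. ROWS is a JSON list of rows, 1 to 12 of them, each of 5 numbers: the finger opening in m, then dx, dy, dz in m, then a turn about the tool's z in rad; each row shifts and turns the commanded pose from where the row before left it, along the tool's axes as they then stand; what a row does not reach is not made up. A row lasts 1/12 s, in which the tool goes at most 0.0417 m and 0.125 rad, less where a joint would pass 70% of its speed; a pose out of reach is approached as far as the arm can. The fingers move at their own pace and stop on an object; FORCE is the grip in N (left out, the last holds). Time passes only in rows, so rows that do not move let the fingers close. It prints the time, the measured TCP pose, the force, the opening and the grip force at its end.
- arm.sense(): the state, without advancing time (a new reading comes with each control period).
- camrig.read_camera(name): name is "side" or "top" or "wrist"; returns the picture (384x512x3 uint8, blue, green, red); there is no depth.
- camrig.camera_model(name): a dict with "fovy" (degrees; the focal length in pixels is half the picture's height over the tangent of half this angle, whatever the lens; pixels are square), "cx", "cy" (the principal point, pixels), "camera_from_world" (4x4, takes a point from world to camera coordinates). Camera axes: x right, y up, looking along -z (the intrinsics and any distortion apply to the point x, -y, -z); pixel columns grow to the right and rows downward; lengths in m; the calibration is good to about 2 mm. A picture is of the moment at which its call begins: read the wrist's pose just before it. camera_model takes no time and is no camera call; for the wrist camera it gives the pose at the moment of the call.
- ticket.job_done(): hands the job in; it is judged then, once.
The state is a dict: "clock": time; "joint_pos": joint angles; "dq": joint speeds; "tau": joint torques, N m; "tcp_pos": TCP position; "eef_rot": TCP orientation; "wrist_force": force on the tool from outside, world axes, zero at the start; "torque": the same for the moment, N m; "width": finger opening in m; "grip_force": force on a finger pad.
Only numpy, scipy, OpenCV 4.12 (cv2) and the standard library are available. Lean on these libraries where they do the work, as an engineer would, in place of code of your own. Each camera call takes 0.05 s, during which the arm holds its last target. There are 200 camera calls.

## Working session

There is one attempt and no reset: what is moved stays moved. The work goes in short steps, Python scripts to look and compute and a shell command to move; the robot and the scene stay as the last step left them, time stands still between calls to the robot, and variables do not carry over. Pictures are saved under pics/ and viewed, at most 10 in all, crops included, and the job is handed in when it is done.

```bash
ls; mkdir -p pics; python3 - <<'E'
from cell import arm, camrig, ticket
import cv2,numpy as np
for n in("side","top","wrist"):
    m=camrig.camera_model(n);print(n,m["fovy"],m["cx"],m["cy"],[k for k in m],np.round(m["camera_from_world"],3).tolist())
for n in("side","top"):
    cv2.imwrite(f"pics/{n}0.png",cv2.resize(camrig.read_camera(n),(800,600)))
s=arm.sense();print({k:np.round(v,3).tolist() for k,v in s.items()})
E
```

```text
cell.py
nudge.py
pics
side 47.32263999915384 259.62716910433915 189.49666444967514 ['fovy', 'cx', 'cy', 'camera_from_world'] [[-0.835, -0.55, 0.003, 0.426], [0.287, -0.431, 0.856, -0.242], [-0.47, 0.715, 0.517, -1.132], [0.0, 0.0, 0.0, 1.0]]
top 46.71682815211042 257.59367439674907 189.24464899109265 ['fovy', 'cx', 'cy', 'camera_from_world'] [[0.027, -0.999, 0.025, -0.028], [0.995, 0.029, 0.093, -0.517], [-0.094, 0.022, 0.995, -1.514], [0.0, 0.0, 0.0, 1.0]]
wrist 65.2093064018979 257.1973732689847 188.75337054864497 ['fovy', 'cx', 'cy', 'camera_from_world'] [[0.445, -0.896, -0.002, -0.648], [0.852, 0.424, -0.308, 0.041], [0.277, 0.135, 0.951, -0.381], [0.0, 0.0, 0.0, 1.0]]
{'clock': 0.1, 'joint_pos': [1.043, 0.629, 0.038, 1.518, -0.027, 0.996, -0.02], 'dq': [-0.0, -0.0, -0.001, -0.004, -0.0, 0.001, -0.0], 'tau': [0.003, -56.453, 1.231, -19.398, 0.011, 0.006, 0.0], 'tcp_pos': [0.289, -0.582, 0.303], 'eef_rot': [-0.001, 0.973, 0.229, -0.0], 'wrist_force': [-1.06, -0.082, -0.165], 'torque': [0.014, 0.048, 0.034], 'grip_force': 0.0, 'width': 0.085}
```

View pics/side0.png

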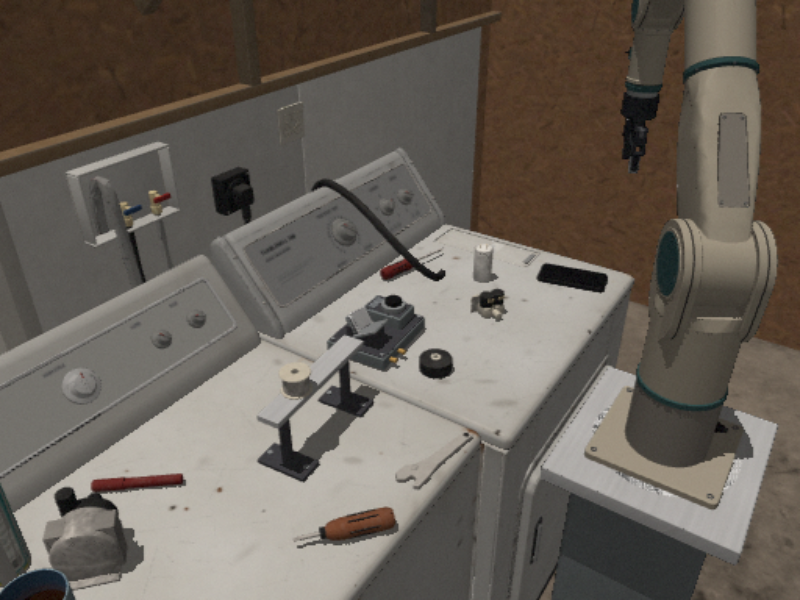

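View pics/top0.png

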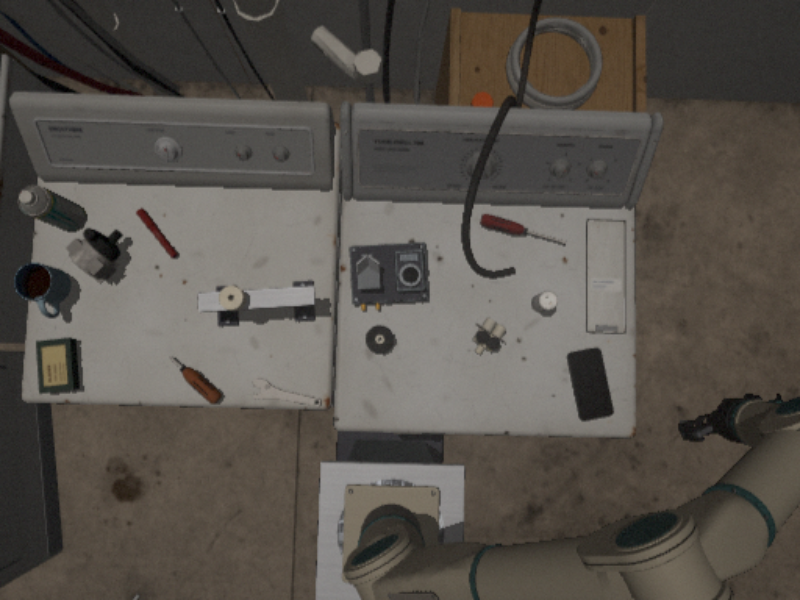

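Top view (800x600): capacitor (545,302), valve (489,337), roller (380,340), tester (390,275), bar (257,298) with the spool at (231,297). A black hose hangs between the capacitor and the tester, its end near (512,272). I'll crop in for accurate pixels.

```bash
cat > h.py <<'E'
from cell import arm, camrig, ticket
import cv2,numpy as np
from scipy.optimize import least_squares
def K(m):
    f=192/np.tan(np.radians(m["fovy"]/2));return f
def proj(m,P):
    T=np.array(m["camera_from_world"]);p=np.atleast_2d(P)@T[:3,:3].T+T[:3,3];f=K(m)
    return np.c_[m["cx"]+f*p[:,0]/-p[:,2],m["cy"]-f*p[:,1]/-p[:,2]]
def atz(m,uv,z):
    T=np.array(m["camera_from_world"]);R=T[:3,:3];c=-R.T@T[:3,3];f=K(m)
    d=R.T@np.array([(uv[0]-m["cx"])/f,-(uv[1]-m["cy"])/f,-1]);return c+d*(z-c[2])/d[2]
def tri(obs):
    return least_squares(lambda P:np.concatenate([proj(m,P)[0]-uv for m,uv in obs]),[.6,0,.1])
E
python3 - <<'E'
from h import *
def crop(n,x0,y0,w,h,s):
    a=cv2.imread(f"pics/{n}0.png");a=camrig.read_camera(n)
    c=cv2.resize(a[y0:y0+h,x0:x0+w],None,fx=s,fy=s,interpolation=cv2.INTER_CUBIC)
    for i in range(0,w,20):
        cv2.putText(c,str(x0+i),(int(i*s),8),0,.3,(0,0,255));cv2.line(c,(int(i*s),0),(int(i*s),h*s),(0,0,255),1) if 0 else cv2.line(c,(int(i*s),10),(int(i*s),16),(0,0,255),1)
    for i in range(0,h,20):
        cv2.putText(c,str(y0+i),(0,int(i*s)),0,.3,(0,0,255));cv2.line(c,(20,int(i*s)),(26,int(i*s)),(0,0,255),1)
    cv2.imwrite(f"pics/{n}1.png",c)
crop("top",120,130,260,110,3)
crop("side",160,110,190,150,4)
E
```

```text
(no output)
```

View pics/top1.png

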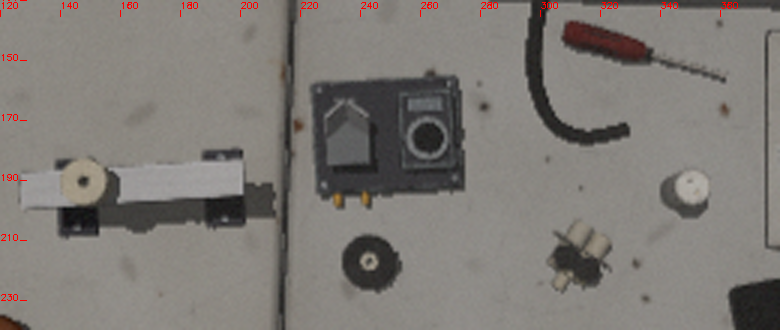

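View pics/side1.png

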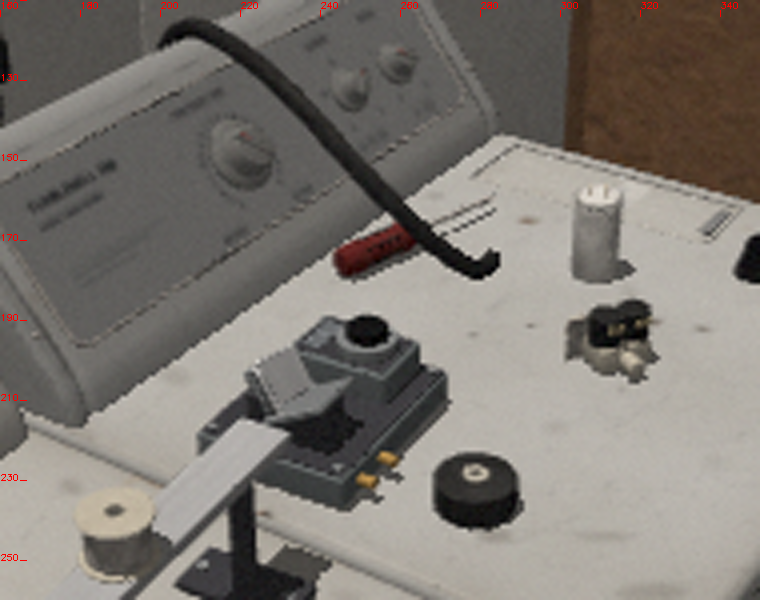

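```bash
python3 - <<'E'
from h import *
t=camrig.camera_model("top");s=camrig.camera_model("side")
T=lambda x,y:np.array([120+x/3-.33,130+y/3-.33]);S=lambda x,y:np.array([160+x/4-.4,110+y/4-.4])
for n,a,b,z in[("cap",T(692,186),S(598,199),.08),("button",T(429,138),S(367,329),None),("tip",T(628,130),S(492,260),None),("spool",T(84,181),S(115,510),.156),("roller",T(370,262),S(476,474),.032)]:
    r=tri([(t,a),(s,b)]);print(n,r.x.round(4),"res",r.fun.round(1),[np.round(atz(m,p,z),4) for m,p in((t,a),(s,b))] if z else"")
for n,p,z in[("c1",(315,80),.031),("c2",(455,77),.031),("c3",(463,189),.031),("c4",(320,193),.031),("barR",(243,179.5),.12),("barL",(21,190),.12),("valve",(580,255),.03)]:print(n,atz(t,T(*p),z).round(4))
side=np.array([S(*p) for p in[(165,38),(195,25),(235,42),(280,85),(330,140),(380,195),(420,235),(450,260),(480,270),(492,258)]])
dense=np.concatenate([np.linspace(a,b,50) for a,b in zip(side,side[1:])])
for p in[(535,-20),(535,0),(533,60),(545,105),(560,122),(575,133),(600,136),(628,130)]:
    Z=np.linspace(0,.6,300);L=np.array([atz(t,T(*p),z) for z in Z]);q=proj(s,L)
    d=np.linalg.norm(q[:,None]-dense[None],axis=2).min(1);i=d.argmin();print("hose",L[i].round(3),d[i].round(2))
E
```

```text
cap [ 0.5136 -0.3248  0.0738] res [ 0.   0.1 -0.1 -0. ] [array([ 0.5133, -0.3232,  0.08  ]), array([ 0.5079, -0.3141,  0.08  ])]
button [ 0.56   -0.028   0.0729] res [-0.1 -0.1  0.2  0. ] 
tip [ 0.5831 -0.2616  0.0191] res [-0.1 -0.2  0.2  0. ] 
spool [0.4934 0.3354 0.1542] res [-0.1 -0.1  0.1  0. ] [array([0.493 , 0.3348, 0.156 ]), array([0.4919, 0.3372, 0.156 ])]
roller [0.4208 0.0343 0.0265] res [-0.1 -0.1  0.1  0. ] [array([0.4203, 0.034 , 0.032 ]), array([0.4173, 0.0409, 0.032 ])]
c1 [0.6283 0.1037 0.031 ]
c2 [ 0.6368 -0.058   0.031 ]
c3 [ 0.5069 -0.0702  0.031 ]
c4 [0.4976 0.0936 0.031 ]
barR [0.5026 0.1727 0.12  ]
barL [0.4845 0.4096 0.12  ]
valve [ 0.4349 -0.2063  0.03  ]
hose [ 0.711 -0.13   0.203] 0.22
hose [ 0.694 -0.132  0.187] 0.17
hose [ 0.639 -0.136  0.14 ] 0.21
hose [ 0.598 -0.156  0.092] 0.09
hose [ 0.583 -0.176  0.064] 0.06
hose [ 0.573 -0.196  0.048] 0.08
hose [ 0.573 -0.227  0.032] 0.11
hose [ 0.582 -0.261  0.022] 0.41
```

Side crop: button at crop px (367,329), cradle at about (290,385), capacitor top at (598,199), hose tip at (492,260). The hose stays at x > 0.57 between capacitor and tester, so I'll carry in front of it. Next I work out the tool axes and move to look from close up.

```bash
cat >> h.py <<'E'
def pose():
    from scipy.spatial.transform import Rotation as Ro
    s=arm.sense();q=np.array(s["eef_rot"]);R=Ro.from_quat(q[[1,2,3,0]]).as_matrix();return np.array(s["tcp_pos"]),R,s
def delta(target,yaw):
    "tool delta to world TCP target; turn so tool y is along world angle yaw+90deg (mod pi). turn first, then shift"
    p,R,s=pose();a=np.arctan2(R[1,1],R[0,1]);t=(yaw+np.pi/2-a+np.pi/2)%np.pi-np.pi/2
    turn=-t  # tool z is down
    c,n=np.cos(turn),np.sin(turn);R2=R@np.array([[c,-n,0],[n,c,0],[0,0,1]])
    d=np.array(target)-p
    print("tcp",p.round(4),"ytool",R[:,1].round(3),"turn",round(turn,4),"d_now",(R.T@d).round(4),"d_after_turn",(R2.T@d).round(4),"j7",round(s["joint_pos"][6],3))
E
python3 - <<'E'
from h import *
p,R,s=pose();m=camrig.camera_model("wrist");T=np.array(m["camera_from_world"])
c=-T[:3,:3].T@T[:3,3];print("cam in tool",(R.T@(c-p)).round(4),"view dir in tool",(R.T@-T[2,:3]).round(3),"up",(R.T@T[1,:3]).round(3));print(R.round(3))
delta([.43,-.323,.30],.068)
E
```

```text
cam in tool [ 0.0785 -0.0004 -0.0709] view dir in tool [-0.308 -0.     0.951] up [0.951 0.001 0.308]
[[ 0.895  0.446 -0.001]
 [ 0.446 -0.895  0.001]
 [-0.    -0.001 -1.   ]]
tcp [ 0.2895 -0.5817  0.3033] ytool [ 0.446 -0.895 -0.001] turn 0.3938 d_now [ 0.241  -0.169   0.0035] d_after_turn [ 0.1577 -0.2485  0.0035] j7 -0.02
```

```bash
python3 nudge.py '[[0.085,0,0,0,0.1],[0.085,0,0,0,0.1],[0.085,0,0,0,0.1],[0.085,0,0,0,0.094],[0.085,0.029,-0.029,0.002,0],[0.085,0.029,-0.029,0.002,0],[0.085,0.029,-0.029,0.002,0],[0.085,0.029,-0.029,0.002,0],[0.085,0.029,-0.029,0.002,0],[0.085,0.029,-0.029,0.002,0],[0.085,0.029,-0.029,0.002,0],[0.085,0.029,-0.029,0.002,0]]' 30
python3 nudge.py '[[0.085,0.009,-0.011,0,0],[0.085,0,0,0,0]]'
python3 - <<'E'
from h import *
delta([.513,-.323,.29],.068)
m=camrig.camera_model("wrist");a=camrig.read_camera("wrist");cv2.imwrite("pics/w0.png",a)
g=cv2.cvtColor(a,6)
E
```

```text
clock: 1.2
tcp_pos: [0.5064, -0.333, 0.2878]
eef_rot: [-0.0, 0.999, 0.034, -0.0]
wrist_force: [1.3, -0.7, 0.6]
width: 0.0851
grip_force: 0.0
clock: 1.37
tcp_pos: [0.5174, -0.3173, 0.2874]
eef_rot: [-0.002, 0.999, 0.038, 0.001]
wrist_force: [0.3, -0.6, 0.1]
width: 0.0855
grip_force: 0.0
tcp [ 0.5174 -0.3173  0.2874] ytool [ 0.077 -0.997 -0.004] turn 0.0089 d_now [-0.0049  0.0053 -0.0027] d_after_turn [-0.0048  0.0054 -0.0027] j7 -0.891
```

View pics/w0.png

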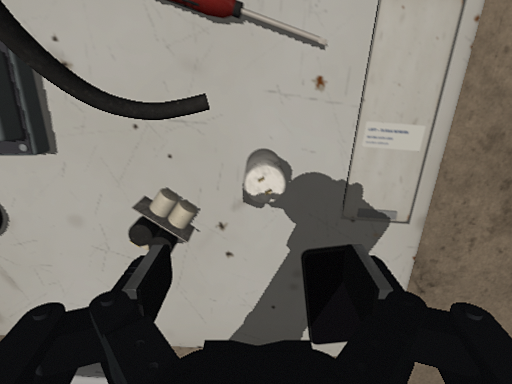

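Wrist view: the capacitor's top disc is centred at about (265.5,182.5). The hose, valve and screwdriver are clear of it.

```bash
python3 - <<'E'
from h import *
a=cv2.imread("pics/w0.png");m=camrig.camera_model("wrist")
P=atz(m,(265.5,182.5),.08);print(P)
# fit: bright blob bounds
hsv=cv2.cvtColor(a,40);k=((hsv[...,2]>215)).astype(np.uint8)[140:220,225:305];n,l,st,ce=cv2.connectedComponentsWithStats(k)
for i in range(1,n):
    if st[i,4]>200:print(st[i],ce[i]+[225,140],atz(m,ce[i]+[225,140],.08).round(4))
delta([P[0],P[1],.12],.068)
E
```

```text
[ 0.51023111 -0.32854886  0.08      ]
tcp [ 0.5152 -0.3206  0.2876] ytool [ 0.073 -0.997 -0.001] turn 0.0049 d_now [-0.0056  0.0077  0.1676] d_after_turn [-0.0055  0.0078  0.1676] j7 -0.89
```

```bash
python3 nudge.py '[[0.085,-0.003,0.004,0.03,0],[0.085,0,0,0.035,0],[0.085,0,0,0.035,0],[0.085,0,0,0.035,0],[0.085,0,0,0.03,0],[0.085,0,0,0.0,0],[0.03,0,0,0.0,0],[0.03,0,0,0,0],[0.03,0,0,0,0],[0.03,0,0,0,0],[0.03,0,0,0,0],[0.03,0,0,0,0]]' 30
python3 - <<'E'
from h import *
p,R,s=pose();print(p,s["width"],s["grip_force"],s["wrist_force"])
m=camrig.camera_model("wrist");a=camrig.read_camera("wrist");cv2.imwrite("pics/w1.png",a)
E
```

```text
clock: 2.42
tcp_pos: [0.5121, -0.328, 0.1254]
eef_rot: [0.001, 0.999, 0.034, 0.002]
wrist_force: [-1.1, 0.9, 7.9]
width: 0.042
grip_force: 29.4
[ 0.51212984 -0.32796798  0.12535321] 0.042043945454670294 29.38782423734665 [-1.06341147  0.89751611  7.93041139]
```

```bash
python3 nudge.py '[[0.03,0,0,-0.02,0],[0.03,0,0,-0.04,0],[0.03,0,0,-0.04,0],[0.03,0,0,-0.04,0],[0.03,0,0,-0.04,0],[0.03,-0.002,-0.02,-0.025,0],[0.03,-0.002,-0.04,0,0],[0.03,-0.002,-0.04,0,0],[0.03,-0.002,-0.04,0,0],[0.03,-0.002,-0.04,0,0],[0.03,-0.002,-0.04,0,0],[0.03,-0.002,-0.04,0,0]]'
python3 nudge.py '[[0.03,-0.002,-0.04,0,0],[0.03,-0.002,-0.04,0,0],[0.03,0,-0.02,0,0],[0.03,0,0,0,0],[0.03,0,0,0,0],[0.03,0,0,0,0]]'
python3 - <<'E'
from h import *
import json
p,R,s=pose();print(p,s["width"],s["grip_force"],s["wrist_force"])
m=camrig.camera_model("wrist");a=camrig.read_camera("wrist");cv2.imwrite("pics/w2.png",cv2.resize(a,(800,600),interpolation=cv2.INTER_CUBIC))
json.dump({k:np.array(v).tolist() for k,v in m.items()},open("w2.json","w"));print(pose()[0])
E
```

```text
clock: 3.47
tcp_pos: [0.4786, -0.0672, 0.3289]
eef_rot: [0.0, 0.999, 0.034, 0.001]
wrist_force: [0.9, 0.4, -1.8]
width: 0.0418
grip_force: 30.8
clock: 3.97
tcp_pos: [0.4686, 0.0296, 0.3285]
eef_rot: [0.0, 0.999, 0.033, 0.001]
wrist_force: [-0.1, 0.6, -2.4]
width: 0.0419
grip_force: 30.9
[0.46861113 0.02963176 0.32849128] 0.0418792445535168 30.858103036880493 [-0.05990431  0.58420044 -2.4260441 ]
[0.46865464 0.02913525 0.32836577]
```

View pics/w2.png

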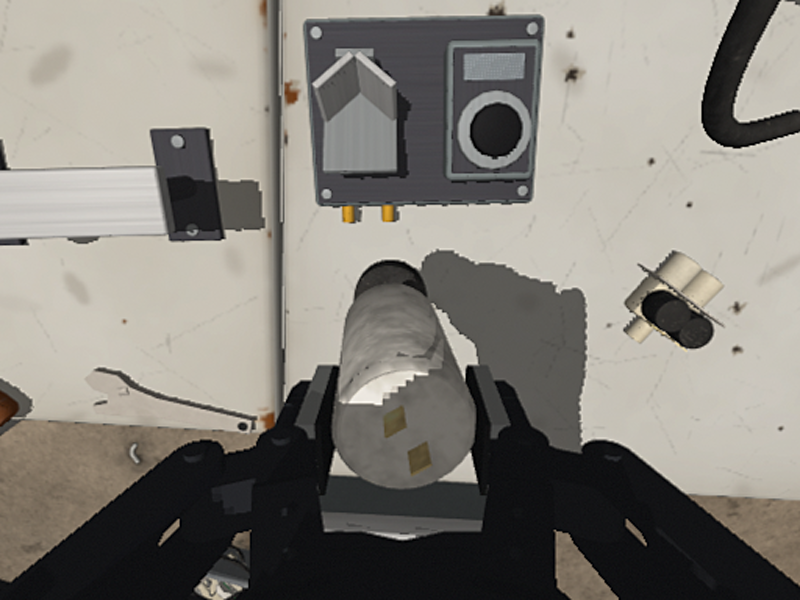

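Wrist view: tester corners at (304,20), (545,15), (532,203), (318,206). The cradle's V tips are at (314,86) and (397,88) with its apex at (355,53), the foot-plate front edge runs (323,172)-(397,173), and the button is at (499,131). The capacitor is held straight.

```bash
python3 - <<'E'
from h import *
import json
m=json.load(open("w2.json"));k=.64
P=lambda x,y,z:atz(m,(x*k-.2,y*k-.2),z)
c=np.array([P(304,20,.031),P(545,15,.031),P(532,203,.031),P(318,206,.031)]);print(c.round(4));ctr=c.mean(0)
for a,b in((3,0),(2,1)):print("yaw x",np.arctan2(*(c[b]-c[a])[[1,0]]))
for a,b in((1,0),(2,3)):d=c[b]-c[a];print("yaw y",np.arctan2(-d[0],d[1]),np.linalg.norm(d))
def obj(v):
    # x,y,yaw of cradle origin ; plate front edge mid & corners at x=-30; V tips
    return np.array([v[0],v[1],.062])+np.array([[*(np.array([[np.cos(v[2]),-np.sin(v[2])],[np.sin(v[2]),np.cos(v[2])]])@[ca*np.cos(.52)+h*np.sin(.52),y]),-ca*np.sin(.52)+h*np.cos(.52)] for ca,y,h in pts])
obs=np.array([(323,172),(397,173),(314,86),(397,88),(355,53)])*k-.2
pts=[(-.03,.025,0),(-.03,-.025,0),(.003,.027,.038),(.003,-.027,.038),(.030,0,.038)]
r=least_squares(lambda v:(proj(m,obj(v))-obs).ravel(),[.57,.06,.07]);print("cradle",r.x.round(4),r.fun.reshape(-1,2).round(1))
for z in(.068,.072,.076):print("button",P(497,130,z).round(4))
yaw=.07
print("cradle in tester",np.array([[np.cos(yaw),np.sin(yaw)],[-np.sin(yaw),np.cos(yaw)]])@(r.x[:2]-ctr[:2]),ctr)
b=np.array([P(158,166,.12),P(158,240,.12)]);print("bar",b.round(4))
E
```

```text
[[ 0.6238  0.1083  0.031 ]
 [ 0.6379 -0.0582  0.031 ]
 [ 0.5098 -0.0686  0.031 ]
 [ 0.4964  0.0971  0.031 ]]
yaw x 0.08725559165227284
yaw x 0.08148120320664073
yaw y 0.08482769651880041 0.16702915615468752
yaw y 0.08019486798002759 0.16629022360428633
cradle [0.5541 0.0637 0.0637] [[-0.6 -1.1]
 [ 0.1 -1.7]
 [-2.4  2.5]
 [ 2.   1.4]
 [ 0.8 -1.3]]
button [ 0.5597 -0.0277  0.068 ]
button [ 0.5595 -0.0269  0.072 ]
button [ 0.5594 -0.0261  0.076 ]
cradle in tester [-0.00979578  0.04483303] [0.5669858  0.01964556 0.031     ]
bar [[0.5253 0.1742 0.12  ]
 [0.4819 0.1782 0.12  ]]
```

```bash
python3 - <<'E'
from h import *
delta([.558,.0641,.2155],.083)
E
```

```text
tcp [0.4687 0.0291 0.3284] ytool [ 0.066 -0.998  0.001] turn -0.0173 d_now [ 0.0913 -0.0291  0.1129] d_after_turn [ 0.0918 -0.0275  0.1129] j7 -1.569
```

```bash
python3 nudge.py '[[0.03,0,0,0,-0.017],[0.03,0.031,-0.0092,0,0],[0.03,0.031,-0.0092,0,0],[0.03,0.03,-0.0092,0.02,0],[0.03,0,0,0.035,0],[0.03,0,0,0.035,0],[0.03,0,0,0.022,0],[0.03,0,0,0,0],[0.03,0,0,0,0],[0.03,0,0,0,0]]' 20
python3 - <<'E'
from h import *
delta([.558,.0641,.1975],.083)
import json
m=camrig.camera_model("wrist");a=camrig.read_camera("wrist")
json.dump({k:np.array(v).tolist() for k,v in m.items()},open("w3.json","w"))
cv2.imwrite("pics/w3.png",cv2.resize(a,(800,600),interpolation=cv2.INTER_CUBIC))
b=camrig.read_camera("side")[140:260,180:320];cv2.imwrite("pics/s3.png",cv2.resize(b,None,fx=5,fy=5,interpolation=cv2.INTER_CUBIC))
E
```

```text
clock: 4.85
tcp_pos: [0.5591, 0.0651, 0.2173]
eef_rot: [0.0, 0.999, 0.042, 0.001]
wrist_force: [1.0, -0.2, -1.3]
width: 0.0417
grip_force: 30.9
tcp [0.5591 0.0651 0.2173] ytool [ 0.084 -0.997  0.   ] turn 0.0006 d_now [-0.0012  0.0009  0.0198] d_after_turn [-0.0012  0.0009  0.0198] j7 -1.577
```

View pics/w3.png

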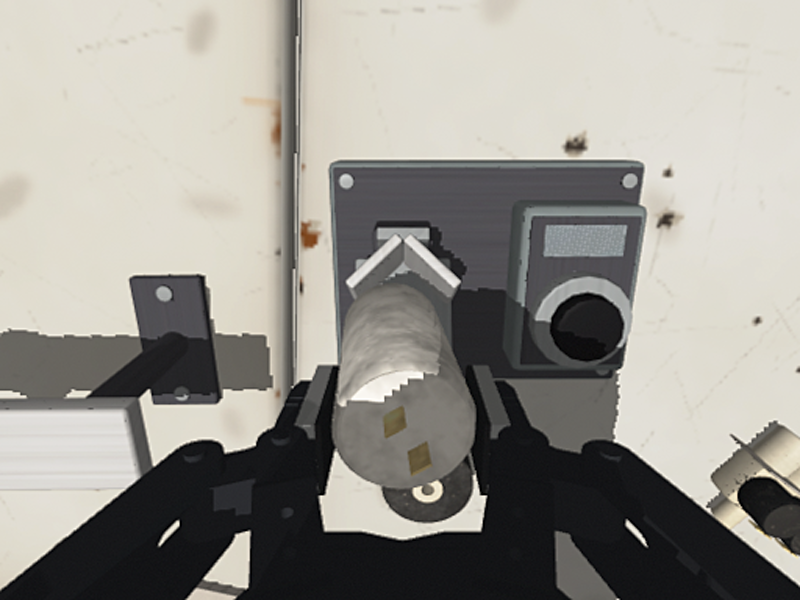

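Close view: V tips at (350,282) and (458,283), apex (402,235), button at (588,327). I'll refine the cradle pose from both views.

```bash
python3 - <<'E'
from h import *
import json
m2=json.load(open("w2.json"));m3=json.load(open("w3.json"));k=.64
def obj(v,pts):
    c,s=np.cos(.083),np.sin(.083);C,S=np.cos(.52),np.sin(.52)
    return np.array([[v[0]+c*(a*C+h*S)-s*y,v[1]+s*(a*C+h*S)+c*y,.062-a*S+h*C] for a,y,h in pts])
def f(v):
    V=[(v[2],.027,.038),(v[2],-.027,.038),(v[3],0,.038)]
    return np.concatenate([proj(m2,obj(v,V+[(-.03,.025,0),(-.03,-.025,0)]))-(np.array([(314,86),(397,88),(355,53),(323,172),(397,173)])*k-.2),proj(m3,obj(v,V))-(np.array([(348,283),(460,284),(402,235)])*k-.2)])
r=least_squares(lambda v:f(v).ravel(),[.554,.064,.003,.03]);print(r.x.round(4));print(f(r.x).round(1).tolist())
r=tri([(m2,(499*k-.2,131*k-.2)),(m3,(588*k-.2,327*k-.2))]);print("button",r.x.round(4),r.fun.round(1))
E
```

```text
[0.5518 0.0639 0.0092 0.0319]
[[-2.8, -0.1], [1.1, -2.4], [-0.4, -0.4], [-0.3, 1.6], [0.3, 0.1], [-3.3, 1.0], [3.5, 0.4], [1.4, 0.3]]
button [ 0.5587 -0.0279  0.0709] [-0.6  0.3  0.5 -0.2]
```

```bash
python3 nudge.py '[[0.03,-0.001,0.001,0.008,0],[0.03,0,0,0.006,0],[0.03,0,0,0.004,0],[0.03,0,0,0.002,0],[0.03,0,0,0,0]]' 20
python3 nudge.py '[[0.03,0.005,0,0.002,0],[0.03,0.005,0,0.002,0],[0.03,0.005,0,0.003,0],[0.03,0,0,0,0]]' 20
```

```text
clock: 5.37
tcp_pos: [0.5566, 0.0643, 0.1954]
eef_rot: [0.0, 0.999, 0.042, -0.001]
wrist_force: [0.1, -2.1, -1.4]
width: 0.0418
grip_force: 30.4
clock: 5.7
tcp_pos: [0.5729, 0.0662, 0.1889]
eef_rot: [-0.0, 0.999, 0.042, 0.0]
wrist_force: [-1.2, -0.7, 1.1]
width: 0.0416
grip_force: 20.6
```

```bash
python3 nudge.py '[[0.03,0.005,0,0.003,0],[0.03,0.005,0,0.004,0],[0.03,0.004,0,0.004,0],[0.03,0,0,0,0],[0.03,0,0,0,0]]' 20
python3 - <<'E'
from h import *
b=camrig.read_camera("side")[130:250,190:330];cv2.imwrite("pics/s4.png",cv2.resize(b,None,fx=5,fy=5,interpolation=cv2.INTER_CUBIC))
E
```

```text
clock: 6.12
tcp_pos: [0.5867, 0.0674, 0.178]
eef_rot: [-0.0, 0.999, 0.042, 0.001]
wrist_force: [-0.5, -0.1, -0.0]
width: 0.0409
grip_force: 21.6
```

View pics/s4.png

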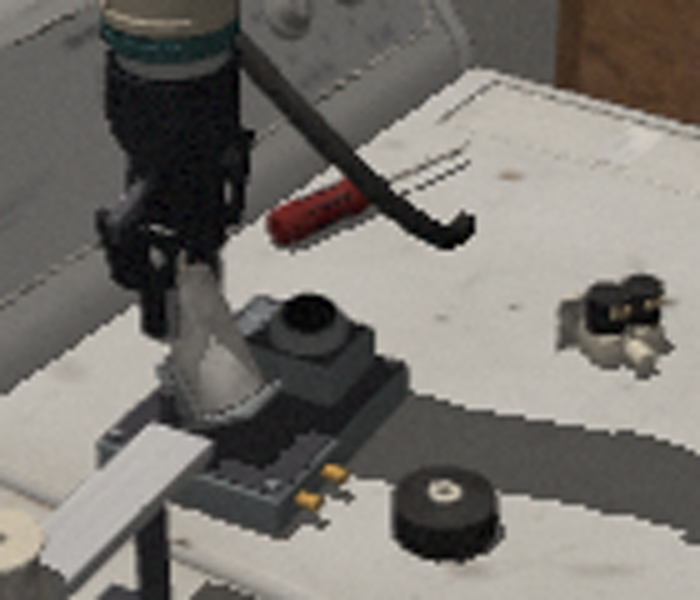

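The capacitor leans in the cradle, and contact forces are low. I'll release it and rise.

```bash
python3 nudge.py '[[0.05,0,0,0,0],[0.06,0,0,0,0],[0.085,0,0,0,0],[0.085,0,0,0,0],[0.085,0,0,0,0],[0.085,0,0,0,0],[0.085,0,0,-0.02,0],[0.085,0,0,-0.04,0],[0.085,0,0,-0.04,0],[0.085,-0.02,0,-0.02,0],[0.085,0,0,0,0],[0.085,0,0,0,0]]' 20
python3 - <<'E'
from h import *
import json
m=camrig.camera_model("wrist");a=camrig.read_camera("wrist")
json.dump({k:np.array(v).tolist() for k,v in m.items()},open("w5.json","w"))
cv2.imwrite("pics/w5.png",cv2.resize(a,(800,600),interpolation=cv2.INTER_CUBIC))
# expected projection of seated capacitor
C,S=np.cos(.52),np.sin(.52);c,s=np.cos(.083),np.sin(.083)
for x0 in(.552,.554):
  for h in(0,.08):
    o=np.array([x0+c*h*S,.0639+s*h*S,.062+h*C]);ex=np.array([c*C,s*C,-S]);ey=np.array([-s,c,0])
    print(x0,h,"centre",(proj(m,o)[0]/.64).round(1),"-x edge",(proj(m,o-.021*ex)[0]/.64).round(1),"+x",(proj(m,o+.021*ex)[0]/.64).round(1),"+y",(proj(m,o+.021*ey)[0]/.64).round(1))
delta([.5587,-.0279,.20],.083)
E
```

```text
clock: 7.17
tcp_pos: [0.5659, 0.0656, 0.2993]
eef_rot: [-0.0, 0.999, 0.042, 0.001]
wrist_force: [1.3, 0.7, -0.4]
width: 0.085
grip_force: 0.0
0.552 0 centre [403.2 285.4] -x edge [403.2 315.6] +x [403.2 256. ] +y [372.6 285.3]
0.552 0.08 centre [403.6 250.3] -x edge [403.6 289.8] +x [403.7 212.3] +y [363.2 250.3]
0.554 0 centre [403.5 282.6] -x edge [403.4 312.8] +x [403.5 253.2] +y [372.8 282.5]
0.554 0.08 centre [404.  246.6] -x edge [404.  286.1] +x [404.  208.5] +y [363.4 246.5]
tcp [0.5658 0.0657 0.298 ] ytool [ 0.085 -0.996 -0.   ] turn 0.0019 d_now [-0.0151  0.0926  0.098 ] d_after_turn [-0.0149  0.0927  0.098 ] j7 -1.586
```

View pics/w5.png

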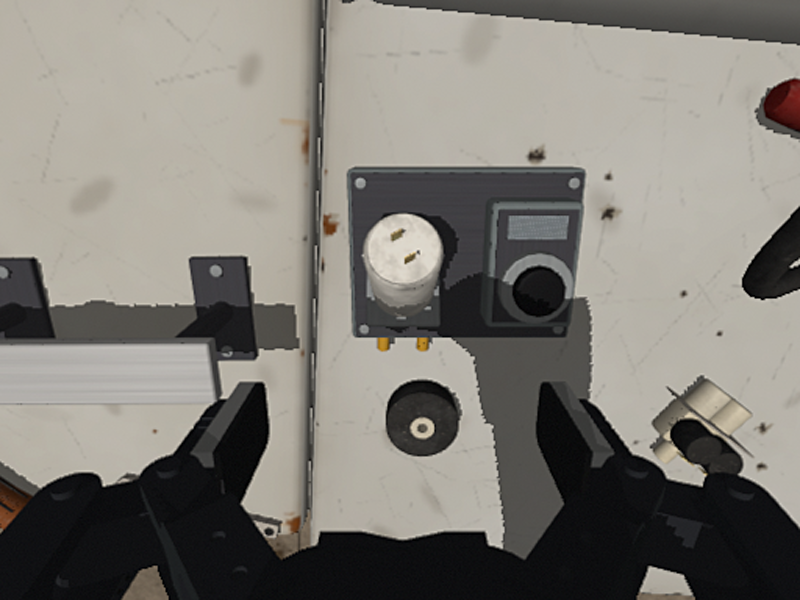

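The capacitor is fully seated: its top disc centre at (404,249) matches the predicted seated position. Now the button.

```bash
python3 nudge.py '[[0.0,-0.007,0.031,0,0],[0.0,-0.008,0.031,0,0],[0.0,0,0.0307,0.02,0],[0.0,0,0,0.04,0],[0.0,0,0,0.04,0],[0,0,0,0.04,0],[0,0,0,0,0],[0,0,0,0,0]]' 20
python3 - <<'E'
from h import *
delta([.5587,-.0279,.144],.083);print(arm.sense()["wrist_force"])
E
```

```text
clock: 7.88
tcp_pos: [0.557, -0.0281, 0.1551]
eef_rot: [-0.0, 0.999, 0.042, -0.004]
wrist_force: [-0.4, -0.3, 1.0]
width: 0.0
grip_force: 0.0
tcp [ 0.557  -0.0281  0.1551] ytool [ 0.085 -0.996 -0.001] turn 0.0017 d_now [ 0.0018 -0.      0.0111] d_after_turn [ 0.0018 -0.0001  0.0111] j7 -1.398
[-0.434622   -0.27324178  0.9591213 ]
```

```bash
python3 nudge.py '[[0,0.001,0,0.005,0],[0,0,0,0.004,0],[0,0,0,0.003,0],[0,0,0,0.002,0],[0,0,0,0,0]]'
python3 nudge.py '[[0,0,0,0.003,0],[0,0,0,0.002,0],[0,0,0,0,0]]'
```

```text
clock: 8.3
tcp_pos: [0.5616, -0.0279, 0.1458]
eef_rot: [0.0, 0.999, 0.042, 0.002]
wrist_force: [1.4, -0.2, 4.6]
width: -0.0
grip_force: 2.4
clock: 8.55
tcp_pos: [0.5617, -0.028, 0.145]
eef_rot: [-0.0, 0.999, 0.042, 0.003]
wrist_force: [-8.2, 0.5, 40.8]
width: 0.0005
grip_force: 20.5
```

```bash
for i in 1 2 3 4; do python3 nudge.py '[[0,0,0,-0.0025,0],[0,0,0,0,0]]' | egrep 'tcp|wrist'; done; python3 -c "
from cell import arm, camrig, ticket;print(arm.tip_reach)"
```

```text
tcp_pos: [0.5616, -0.0279, 0.1453]
wrist_force: [-3.7, 0.8, 24.7]
tcp_pos: [0.5616, -0.0279, 0.1465]
wrist_force: [1.3, -1.0, 3.6]
tcp_pos: [0.5615, -0.0279, 0.148]
wrist_force: [4.1, -0.4, 2.9]
tcp_pos: [0.5603, -0.0279, 0.1495]
wrist_force: [1.6, -0.4, 3.3]
0.0726
```

```bash
for i in 1 2 3 ; do python3 nudge.py '[[0,0,0,-0.0015,0],[0,0,0,0,0]]' | egrep 'clock|tcp|wrist'; done; python3 nudge.py '[[0,0,0,-0.01,0],[0,0,0,-0.02,0],[0,0,0,0,0]]'
```

```text
clock: 9.38
tcp_pos: [0.5597, -0.0279, 0.1504]
wrist_force: [1.2, -0.2, 2.1]
clock: 9.55
tcp_pos: [0.5592, -0.0279, 0.1517]
wrist_force: [1.1, -0.3, 0.5]
clock: 9.72
tcp_pos: [0.5589, -0.028, 0.1531]
wrist_force: [0.8, 0.6, 0.4]
clock: 9.97
tcp_pos: [0.5611, -0.0282, 0.1863]
eef_rot: [0.0, 0.999, 0.042, 0.002]
wrist_force: [1.0, -0.5, 0.3]
width: -0.0004
grip_force: 0.0
```

Contact ran from TCP z 0.1512 down to a hard stop at 0.145. That is the full 6 mm of travel, and the button has been released. Now to take the capacitor back.

```bash
python3 nudge.py '[[0.085,0,0,-0.035,0],[0.085,0,0,-0.035,0],[0.085,0.011,-0.031,0,0],[0.085,0.011,-0.031,0,0],[0.085,0.011,-0.031,0,0],[0.085,0,0,0,0],[0.085,0,0,0,0]]' 20
python3 - <<'E'
from h import *
delta([.587,.0667,.178],.083)
E
```

```text
clock: 10.55
tcp_pos: [0.5846, 0.0704, 0.2533]
eef_rot: [-0.001, 0.999, 0.045, -0.0]
wrist_force: [0.0, -1.0, -0.4]
width: 0.083
grip_force: 0.0
tcp [0.5846 0.0704 0.2533] ytool [ 0.09  -0.996 -0.001] turn 0.0067 d_now [0.0021 0.0039 0.0753] d_after_turn [0.0021 0.0039 0.0753] j7 -1.571
```

```bash
python3 nudge.py '[[0.085,0.001,0.002,0.03,0],[0.085,0,0,0.03,0],[0.085,0,0,0.014,0],[0.085,0,0,0,0],[0.085,0,0,0,0]]' 20
python3 nudge.py '[[0.03,0,0,0,0],[0.03,0,0,0,0],[0.03,0,0,0,0],[0.03,0,0,0,0],[0.03,0,0,0,0],[0.03,0,0,0,0]]' 20
```

```text
clock: 10.97
tcp_pos: [0.5854, 0.0641, 0.179]
eef_rot: [0.0, 0.999, 0.042, -0.001]
wrist_force: [-0.5, -1.2, -0.1]
width: 0.085
grip_force: 0.0
clock: 11.47
tcp_pos: [0.5868, 0.0668, 0.1808]
eef_rot: [-0.001, 0.999, 0.043, 0.001]
wrist_force: [-0.6, 2.5, 7.2]
width: 0.0412
grip_force: 22.5
```

```bash
python3 nudge.py '[[0.03,0,0,-0.01,0],[0.03,0,0,-0.03,0],[0.03,0,0,-0.035,0],[0.03,0,0,-0.035,0],[0.03,0,0,-0.03,0],[0.03,0,0,0,0],[0.03,0,0,0,0],[0.03,0,0,0,0]]'
cat >> h.py <<'E'
def terminals(a):
    "a: 512x384 wrist image -> terminal blob centroids, and disc-ish info"
    h=cv2.cvtColor(a,cv2.COLOR_BGR2HSV);k=((h[...,0]>10)&(h[...,0]<32)&(h[...,1]>80)&(h[...,2]>50)).astype(np.uint8)
    k[:, :200]=0;k[:,315:]=0
    n,l,st,ce=cv2.connectedComponentsWithStats(k)
    return [(ce[i].round(1).tolist(),st[i,:].tolist()) for i in range(1,n) if st[i,4]>=12]
def leanpix(h=.0714,yt=0):
    p,R,s=pose();m=camrig.camera_model("wrist")
    for th in(0,.1,.2,.3,.4,.52):
        r=.089-h;q=p+R@np.array([r*np.sin(th),yt,.054-r*np.cos(th)]);print(th,proj(m,q)[0].round(1))
E
python3 - <<'E'
from h import *
a=camrig.read_camera("wrist");cv2.imwrite("pics/w6.png",a)
print(terminals(a))
for n in("w2","w3"):print(n,terminals(cv2.resize(cv2.imread(f"pics/{n}.png"),(512,384),interpolation=cv2.INTER_AREA)))
leanpix();delta([.5036,.176,.2],.083)
E
```

```text
clock: 12.13
tcp_pos: [0.5852, 0.0652, 0.3189]
eef_rot: [0.0, 0.999, 0.042, -0.001]
wrist_force: [-0.9, -0.1, -1.7]
width: 0.0412
grip_force: 21.9
[([211.1, 155.1], [208, 149, 9, 12, 73]), ([249.9, 244.3], [244, 241, 13, 8, 33]), ([265.5, 273.0], [260, 270, 13, 8, 32])]
w2 [([222.5, 136.6], [219, 131, 8, 12, 88]), ([247.6, 135.9], [244, 131, 8, 11, 85]), ([252.3, 270.1], [246, 260, 14, 20, 172]), ([268.0, 293.3], [261, 283, 15, 21, 202])]
w3 [([201.1, 152.0], [200, 148, 4, 10, 29]), ([252.3, 270.3], [246, 260, 14, 20, 170]), ([268.0, 293.4], [261, 283, 15, 21, 204])]
0 [257.7 287.4]
0.1 [257.7 283.7]
0.2 [257.7 279.8]
0.3 [257.7 275.6]
0.4 [257.7 271.4]
0.52 [257.7 266.2]
tcp [0.5849 0.0653 0.3181] ytool [ 0.085 -0.996  0.   ] turn 0.0016 d_now [-0.0713 -0.1172  0.1183] d_after_turn [-0.0715 -0.1171  0.1183] j7 -1.577
```

Still leaning about 0.5 rad in the grip. My plan is to straighten it by drawing its foot against the bar's far edge. First I'll refine the bar's position numerically.

```bash
python3 - <<'E'
from h import *
import json
m=json.load(open("w5.json"));g=cv2.cvtColor(cv2.imread("pics/w5.png"),6).astype(float)
for x in(30,90,150,200):
    p=g[320:420,x-4:x+5].mean(1);print(x,[int(v) for v in p[::3]])
for x in(30,200):
    for y in(345,402):print(x,y,atz(m,(x*.64-.2,y*.64-.2),.12).round(4))
print("end",[atz(m,(x*.64-.2,y*.64-.2),.12).round(4) for x,y in((209,346),(216,402))])
a=camrig.read_camera("top");cv2.imwrite("pics/t7.png",a);G=cv2.cvtColor(a,6).astype(float);mt=camrig.camera_model("top")
for c in(170,180,190):
    p=G[175:210,c];print(c,p.astype(int).tolist())
E
```

```text
30 [27, 27, 28, 27, 28, 25, 48, 82, 114, 176, 181, 177, 174, 171, 172, 175, 179, 178, 174, 173, 172, 174, 179, 176, 173, 175, 175, 180, 155, 178, 174, 174, 177, 177]
90 [81, 81, 80, 80, 80, 81, 75, 82, 132, 185, 182, 180, 177, 175, 174, 179, 182, 180, 178, 176, 172, 178, 180, 176, 173, 177, 175, 180, 160, 185, 183, 183, 183, 183]
150 [79, 80, 79, 80, 80, 80, 77, 87, 145, 190, 183, 183, 180, 182, 176, 182, 184, 182, 180, 178, 175, 179, 184, 177, 178, 180, 176, 177, 162, 179, 178, 178, 178, 178]
200 [22, 23, 23, 22, 21, 19, 81, 88, 151, 186, 183, 181, 179, 185, 175, 182, 184, 179, 179, 175, 175, 178, 183, 174, 179, 178, 175, 171, 167, 179, 175, 150, 98, 83]
30 345 [0.5151 0.2787 0.12  ]
30 402 [0.477  0.2846 0.12  ]
200 345 [0.5235 0.1802 0.12  ]
200 402 [0.4857 0.182  0.12  ]
end [array([0.5233, 0.175 , 0.12  ]), array([0.4865, 0.1723, 0.12  ])]
170 [141, 142, 138, 142, 142, 142, 141, 141, 142, 148, 162, 162, 158, 158, 160, 163, 159, 160, 162, 161, 163, 148, 61, 65, 65, 68, 65, 63, 65, 65, 66, 95, 145, 141, 142]
180 [141, 143, 142, 142, 141, 143, 141, 142, 139, 142, 165, 163, 160, 165, 166, 161, 162, 162, 159, 162, 146, 83, 72, 67, 67, 66, 67, 67, 67, 93, 143, 139, 140, 141, 144]
190 [144, 144, 144, 143, 127, 72, 58, 60, 104, 169, 167, 162, 164, 166, 162, 163, 164, 163, 163, 161, 142, 31, 33, 31, 31, 30, 27, 27, 36, 58, 87, 139, 142, 141, 145]
```

```bash
python3 nudge.py '[[0.03,0.002,-0.0355,0,0],[0.03,0.002,-0.0355,0,0],[0.03,0.002,-0.0355,0,0],[0.03,0.002,-0.0355,0,0],[0.03,0.003,-0.0355,0,0],[0.03,0,0,0.03,0],[0.03,0,0,0.035,0],[0.03,0,0,0.03,0],[0.03,0,0,0,0],[0.03,0,0,0,0]]'
python3 - <<'E'
from h import *
delta([.581,.2429,.2226],.084);print(terminals(camrig.read_camera("wrist")))
E
```

```text
clock: 13.07
tcp_pos: [0.5806, 0.2426, 0.222]
eef_rot: [0.001, 0.999, 0.042, -0.003]
wrist_force: [0.8, 0.5, -0.2]
width: 0.0415
grip_force: 21.7
tcp [0.5806 0.2426 0.222 ] ytool [ 0.085 -0.996  0.002] turn 0.0006 d_now [ 0.0005 -0.0002 -0.0006] d_after_turn [ 0.0005 -0.0002 -0.0006] j7 -1.851
[([249.8, 244.4], [244, 241, 13, 8, 32]), ([265.4, 273.2], [260, 270, 13, 8, 33])]
```

Now I draw it toward the bar, with small rows.

```bash
python3 nudge.py '[[0.03,-0.007,0,0,0],[0.03,-0.007,0,0,0],[0.03,-0.006,0,0,0],[0.03,0,0,0,0]]'
python3 -c "
from h import *
print(terminals(camrig.read_camera('wrist')))"
python3 nudge.py '[[0.03,-0.007,0,0,0],[0.03,-0.007,0,0,0],[0.03,-0.006,0,0,0],[0.03,0,0,0,0],[0.03,0,0,0,0]]'
python3 -c "
from h import *
print(terminals(camrig.read_camera('wrist')));delta([.5402,.2395,.2226],.084)"
```

```text
clock: 13.45
tcp_pos: [0.5664, 0.2422, 0.229]
eef_rot: [-0.002, 0.999, 0.042, 0.007]
wrist_force: [7.8, 0.2, 2.4]
width: 0.0414
grip_force: 22.0
[([249.4, 245.0], [244, 242, 12, 7, 19]), ([265.1, 273.7], [259, 269, 13, 10, 47])]
clock: 13.92
tcp_pos: [0.5441, 0.2406, 0.2271]
eef_rot: [-0.001, 0.999, 0.042, 0.004]
wrist_force: [5.7, 1.2, 1.6]
width: 0.0411
grip_force: 23.1
[([249.2, 249.1], [243, 242, 13, 15, 108]), ([265.2, 276.3], [259, 268, 14, 17, 146])]
tcp [0.544  0.2405 0.2266] ytool [ 0.085 -0.996 -0.002] turn 0.0006 d_now [-0.0039  0.0007  0.004 ] d_after_turn [-0.0039  0.0007  0.004 ] j7 -1.87
```

It rode up onto the bar's top, so I'll back off, go lower and repeat.

```bash
python3 nudge.py '[[0.03,0,0,-0.012,0],[0.03,0.02,0,0,0],[0.03,0.02,0,0,0],[0.03,0,0,0.012,0],[0.03,0,0,0.012,0],[0.03,0,0,0,0],[0.03,0,0,0,0]]'
python3 -c "
from h import *
print(terminals(camrig.read_camera('wrist')));delta([.5402,.2395,.215],.084)"
```

```text
clock: 14.55
tcp_pos: [0.5796, 0.243, 0.2107]
eef_rot: [0.001, 0.999, 0.043, -0.003]
wrist_force: [1.0, -0.5, -2.2]
width: 0.0411
grip_force: 22.9
[([249.2, 250.3], [243, 243, 13, 16, 116]), ([265.1, 276.8], [259, 268, 14, 18, 162])]
tcp [0.5804 0.2433 0.2116] ytool [ 0.085 -0.996  0.001] turn 0.0013 d_now [-0.0404  0.0004 -0.0033] d_after_turn [-0.0404  0.0004 -0.0033] j7 -1.849
```

```bash
python3 nudge.py '[[0.03,-0.007,0,0,0],[0.03,-0.007,0,0,0],[0.03,-0.006,0,0,0],[0.03,0,0,0,0]]'
python3 -c "
from h import *
print(terminals(camrig.read_camera('wrist')))"
python3 nudge.py '[[0.03,-0.007,0,0,0],[0.03,-0.007,0,0,0],[0.03,-0.006,0,0,0],[0.03,0,0,0,0],[0.03,0,0,0,0]]'
python3 -c "
from h import *
print(terminals(camrig.read_camera('wrist')));delta([.5402,.2395,.2115],.084)"
```

```text
clock: 14.93
tcp_pos: [0.56, 0.2419, 0.2128]
eef_rot: [-0.0, 0.999, 0.043, -0.001]
wrist_force: [-0.2, 1.0, -2.2]
width: 0.0413
grip_force: 22.9
[([249.1, 250.3], [242, 243, 14, 16, 119]), ([265.1, 276.9], [259, 269, 14, 17, 160])]
clock: 15.4
tcp_pos: [0.5417, 0.2401, 0.2125]
eef_rot: [-0.0, 0.999, 0.043, -0.0]
wrist_force: [-0.1, 0.3, -1.5]
width: 0.0411
grip_force: 22.9
[([249.0, 250.4], [242, 243, 14, 16, 120]), ([265.1, 276.8], [259, 269, 14, 17, 164])]
tcp [0.5422 0.2401 0.2126] ytool [ 0.085 -0.996 -0.   ] turn 0.0009 d_now [-0.002   0.0004  0.0011] d_after_turn [-0.002   0.0004  0.0011] j7 -1.868
```

```bash
python3 - <<'E'
from h import *
p,R,s=pose();m=camrig.camera_model("wrist");T=np.array(m["camera_from_world"])
M=dict(m);W=np.eye(4);W[:3,:3]=R;W[:3,3]=p;M["camera_from_world"]=T@W   # camera from tool
z0=.054-(.087-.0714)
up=[(252.3,270.1),(268,293.3)];A=[atz(M,u,z0) for u in up];print("terminals in tool",np.round(A,4))
piv=np.array([0,0,.054])
def f(v,obs):
    th,sl,x=v;c,n=np.cos(th),np.sin(th)
    o=[]
    for a in A:
        d=a-piv+[0,0,sl];q=piv+[x+c*d[0]-n*d[2],d[1],n*d[0]+c*d[2]];o.append(proj(M,q)[0])
    return (np.array(o)-obs).ravel()
for n,ob in(("lean",[(249.9,244.3),(265.5,273)]),("now",[(249,250.4),(265.1,276.8)])):
    for fixx in(True,False):
        r=least_squares(lambda v:f([v[0],v[1],0] if fixx else v,np.array(ob)),[.2,0,0]);print(n,fixx,r.x.round(4),r.fun.round(1))
    for sl in(-.01,0,.01,.02):
        r=least_squares(lambda v:f([v[0],sl,0],np.array(ob)),[.2]);print("  sl",sl,r.x.round(3),r.fun.round(1))
E
```

```text
terminals in tool [[ 0.0071 -0.0023  0.0384]
 [-0.0045  0.0044  0.0384]]
lean True [ 6.34e-01 -2.00e-04  0.00e+00] [ 2.6  0.6  2.7 -0.5]
lean False [0.4304 0.0018 0.0035] [ 2.5  0.6  2.6 -0.6]
  sl -0.01 [0.6] [ 2.2 -0.6  3.6  0.6]
  sl 0 [0.635] [ 2.6  0.6  2.7 -0.5]
  sl 0.01 [0.767] [ 2.9  2.4  2.  -1.2]
  sl 0.02 [0.303] [ 3.1  3.4  1.2 -1.9]
now True [0.4108 0.0096 0.    ] [ 3.7  0.3  2.3 -0.3]
now False [0.3366 0.008  0.0009] [ 3.6  0.3  2.5 -0.3]
  sl -0.01 [0.525] [ 3.  -1.9  4.   1.9]
  sl 0 [0.502] [ 3.4 -0.7  3.1  0.8]
  sl 0.01 [0.4] [ 3.7  0.4  2.3 -0.4]
  sl 0.02 [0.713] [ 4.1  1.   1.7 -1.5]
```

The readings are ambiguous, so I'll look directly.

```bash
python3 - <<'E'
from h import *
p,_,_=pose();u=proj(camrig.camera_model("side"),p-[0,0,.08])[0].astype(int);print(u)
s=camrig.read_camera("side");x0,y0=max(u[0]-40,0),max(u[1]-60,0)
s=cv2.resize(s[y0:y0+120,x0:x0+80],(400,600),interpolation=cv2.INTER_CUBIC)
w=cv2.resize(camrig.read_camera("wrist")[190:384,177:337],(400,485),interpolation=cv2.INTER_CUBIC)
o=np.zeros((600,800,3),np.uint8);o[:,:400]=s;o[:485,400:]=w;cv2.imwrite("pics/c8.png",o)
E
```

```text
[199 218]
```

View pics/c8.png

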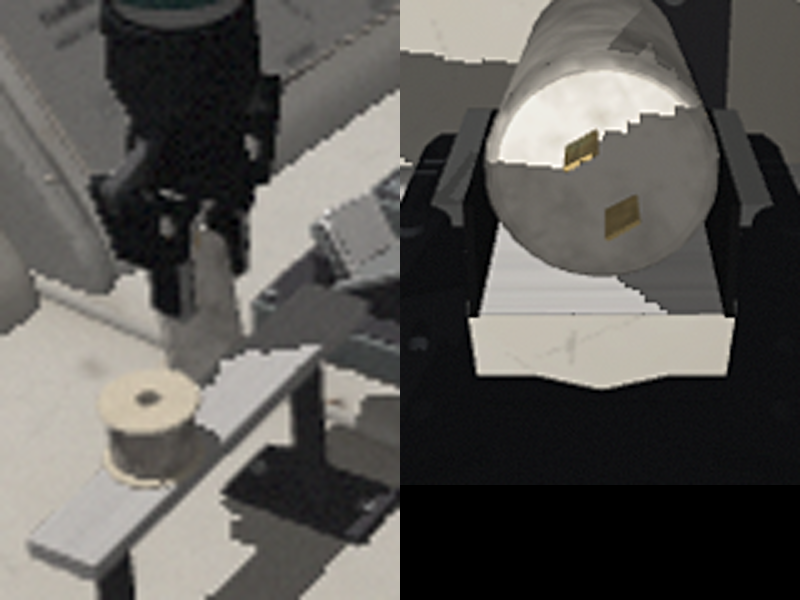

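The capacitor is nearly upright: in the wrist view its disc is 93 x 83 px against 92 x 75 when upright, so it leans about 0.14 rad and sits about 4 mm forward in the pads. A slight further pull should straighten it, and a press on the bar will then flatten it.

```bash
python3 nudge.py '[[0.03,-0.004,0,0,0],[0.03,-0.003,0,0,0],[0.03,0,0,0,0],[0.03,0,0,0,0]]'
python3 -c "
from h import *
print(terminals(camrig.read_camera('wrist')));delta([.536,.2395,.2115],.084)"
```

```text
clock: 15.88
tcp_pos: [0.5368, 0.2394, 0.2131]
eef_rot: [-0.0, 0.999, 0.042, 0.002]
wrist_force: [5.2, 0.3, -1.2]
width: 0.0411
grip_force: 22.9
[([249.1, 251.6], [242, 243, 14, 17, 136]), ([265.1, 277.3], [259, 268, 14, 19, 174])]
tcp [0.5368 0.2394 0.213 ] ytool [ 0.084 -0.996 -0.001] turn 0.0003 d_now [-0.0008 -0.0001  0.0015] d_after_turn [-0.0008 -0.0001  0.0015] j7 -1.871
```

```bash
for i in 1 2; do python3 nudge.py '[[0.03,-0.003,0,0,0],[0.03,0,0,0,0],[0.03,0,0,0,0]]' | egrep 'tcp|wrist'
python3 -c "
from h import *
print(terminals(camrig.read_camera('wrist')))"; done
```

```text
tcp_pos: [0.5345, 0.2393, 0.2136]
wrist_force: [6.3, -0.5, -0.1]
[([249.1, 252.3], [242, 244, 14, 17, 140]), ([265.2, 277.7], [259, 268, 14, 20, 186])]
tcp_pos: [0.532, 0.2391, 0.2139]
wrist_force: [6.6, -0.5, 1.0]
[([249.0, 253.0], [242, 244, 14, 19, 153]), ([265.2, 277.9], [259, 268, 14, 20, 195])]
```

```bash
for i in 1 2; do python3 nudge.py '[[0.03,-0.003,0,0,0],[0.03,0,0,0,0],[0.03,0,0,0,0]]' | egrep 'tcp|wrist'
python3 -c "
from h import *
a=camrig.read_camera('wrist');cv2.imwrite('pics/w9.png',a);print(terminals(a))"; done
python3 - <<'E'
# lean/offset search by rendering disc ellipse + fit to terminals and disc outline edges
from h import *
a=cv2.imread("pics/w9.png")
p,R,s=pose();m=camrig.camera_model("wrist");T=np.array(m["camera_from_world"]);W=np.eye(4);W[:3,:3]=R;W[:3,3]=p;M=dict(m);M["camera_from_world"]=T@W
t=np.linspace(0,2*np.pi,120,endpoint=False)
def score(img,th,x,sl):
    g=cv2.GaussianBlur(cv2.cvtColor(img,6),(0,0),1).astype(np.float32);c,n=np.cos(th),np.sin(th)
    mask=(np.cos(t)<.6)   # lower (near, -x) part plus sides
    def val(r):
        d=np.c_[r*np.cos(t),r*np.sin(t),np.full_like(t,-(.08-.0714)+sl)]
        q=np.c_[x+c*d[:,0]-n*d[:,2],d[:,1],.054+n*d[:,0]+c*d[:,2]];u=proj(M,q).astype(np.float32)
        return cv2.remap(g,u[:,0].reshape(1,-1),u[:,1].reshape(1,-1),1)[0]
    return np.abs(np.clip(val(.0222)-val(.0196),-60,60))[:].mean()
for n in("w2","w3","w6","w9"):
    img=cv2.imread(f"pics/{n}.png");img=cv2.resize(img,(512,384),interpolation=cv2.INTER_AREA)
    L=sorted(((score(img,th,x,sl),th,x,sl) for th in np.arange(-.2,.8,.04) for x in np.arange(-.008,.0085,.001) for sl in np.arange(-.008,.0085,.002)),reverse=True)[:4]
    print(n,np.round(L,3).tolist())
E
```

```text
tcp_pos: [0.5295, 0.2389, 0.2142]
wrist_force: [7.1, 0.2, 2.5]
[([248.9, 254.3], [242, 245, 14, 19, 169]), ([265.2, 278.2], [259, 268, 14, 21, 203])]
tcp_pos: [0.5265, 0.2388, 0.2144]
wrist_force: [6.8, -0.1, 4.2]
[([248.9, 255.1], [242, 245, 14, 21, 182]), ([265.2, 278.5], [259, 268, 14, 22, 217])]
w2 [[47.486, -0.12, 0.001, -0.002], [46.825, -0.08, -0.002, 0.002], [46.465, -0.16, 0.001, -0.002], [46.25, -0.16, 0.003, -0.004]]
w3 [[47.27, -0.08, 0.0, 0.0], [46.845, -0.12, 0.002, -0.002], [46.677, -0.04, -0.003, 0.004], [46.291, -0.04, -0.002, 0.002]]
w6 [[58.841, 0.32, 0.002, 0.006], [58.776, 0.28, 0.002, 0.006], [58.755, 0.44, 0.002, 0.008], [58.752, 0.48, 0.002, 0.008]]
w9 [[50.859, -0.12, 0.006, 0.002], [50.454, -0.08, 0.005, 0.004], [50.374, -0.16, 0.008, 0.0], [50.326, -0.16, 0.006, 0.002]]
```

```bash
python3 nudge.py '[[0.03,0.006,0,0,0],[0.03,0,0,-0.03,0],[0.03,0,0,-0.035,0],[0.03,0,0,0,0],[0.03,0,0,0,0]]'
cat > fit.py <<'E'
from h import *
def tool_model():
    p,R,s=pose();m=camrig.camera_model("wrist");T=np.array(m["camera_from_world"]);W=np.eye(4);W[:3,:3]=R;W[:3,3]=p;M=dict(m);M["camera_from_world"]=T@W;return M
M=tool_model();H=.0714
def tp(v,A):
    th,x,y,ps=v[:4];c,n=np.cos(th),np.sin(th);o=[]
    for a in A:
        d=np.array([np.cos(ps)*a[0]-np.sin(ps)*a[1],np.sin(ps)*a[0]+np.cos(ps)*a[1],-(.087-H)])
        o.append(proj(M,[x+c*d[0]-n*d[2],y+d[1],.054+n*d[0]+c*d[2]])[0])
    return np.array(o)
A=[atz(M,u,.054-(.087-H))[:2] for u in((252.3,270.1),(268,293.3))]
A=np.array(A)
def fit(ob):return least_squares(lambda v:(tp(v,A)-ob).ravel(),[.1,0,0,0])
if __name__=="__main__":
    a=camrig.read_camera("wrist");cv2.imwrite("pics/w10.png",a);t=terminals(a);print(t)
    ob=np.array([q[0] for q in t[-2:]])
    for n,o in(("lean",[(249.9,244.3),(265.5,273)]),("c8",[(249,250.4),(265.1,276.8)]),("w9",[(248.9,255.1),(265.2,278.5)]),("now",ob)):
        r=fit(np.array(o));print(n,r.x.round(4),r.fun.round(1))
E
python3 fit.py
```

```text
clock: 17.55
tcp_pos: [0.5289, 0.2393, 0.2786]
eef_rot: [-0.001, 0.999, 0.043, 0.0]
wrist_force: [-0.1, 1.0, -1.7]
width: 0.0415
grip_force: 21.8
[([248.9, 254.4], [242, 245, 14, 20, 172]), ([265.2, 278.1], [259, 268, 14, 21, 217]), ([304.8, 333.6], [300, 329, 9, 11, 59])]
lean [ 0.4507  0.0034 -0.0011  0.0203] [ 0.1  0.2 -0.1 -0.2]
c8 [ 0.1806  0.0058 -0.0013 -0.0016] [ 0. -0. -0. -0.]
w9 [-0.0337  0.0078 -0.0013 -0.0082] [0. 0. 0. 0.]
now [ 0.6139 -0.0239  0.0114 -0.0735] [ 11.3  14.5 -11.  -14.9]
```

Upright now, within about 0.03 rad, with the axis 7.5 mm forward in the tool. Next I carry it over the bar and lower it.

```bash
python3 nudge.py '[[0.03,-0.013,0,0,0],[0.03,-0.013,0,0,0],[0.03,-0.0125,0.0005,0,0],[0.03,0,0,0,0],[0.03,0,0,0,0],[0.03,0,0,0.01,0],[0.03,0,0,0.01,0],[0.03,0,0,0.005,0],[0.03,0,0,0,0]]'
python3 nudge.py '[[0.03,0,0,0.003,0],[0.03,0,0,0,0]]' | egrep 'tcp|wrist'
python3 nudge.py '[[0.03,0,0,0.003,0],[0.03,0,0,0,0]]'| egrep 'tcp|wrist'
```

```text
clock: 18.35
tcp_pos: [0.4902, 0.2346, 0.2502]
eef_rot: [0.001, 0.999, 0.042, -0.002]
wrist_force: [0.4, -0.1, -2.2]
width: 0.0412
grip_force: 21.8
tcp_pos: [0.4909, 0.235, 0.2488]
wrist_force: [-0.1, -0.4, -1.0]
tcp_pos: [0.4908, 0.2351, 0.2462]
wrist_force: [0.3, -0.4, -1.2]
```

```bash
for i in 1 2 3; do python3 nudge.py '[[0.03,0,0,0.002,0],[0.03,0,0,0,0]]'| egrep 'tcp|wrist'; done
python3 - <<'E'
from fit import *
t=terminals(camrig.read_camera("wrist"));t=[q[0] for q in t if 240<q[0][0]<275 and 235<q[0][1]<310];print(t)
if len(t)==2:print(fit(np.array(t)).x.round(4))
E
```

```text
tcp_pos: [0.4915, 0.2353, 0.2451]
wrist_force: [0.7, -0.7, 2.8]
tcp_pos: [0.4926, 0.2354, 0.2443]
wrist_force: [0.1, -0.8, 9.9]
tcp_pos: [0.4935, 0.2355, 0.2431]
wrist_force: [0.3, -1.2, 14.5]
[[248.6, 252.9], [265.2, 277.7]]
[ 0.0685  0.0068 -0.0014 -0.0189]
```

```bash
for i in 1 2; do python3 nudge.py '[[0.03,-0.001,0,0.002,0],[0.03,0,0,0,0]]'| egrep 'tcp|wrist'; done
cat > chk.py <<'E'
from fit import *
t=terminals(camrig.read_camera("wrist"));t=[q[0] for q in t if 240<q[0][0]<275 and 235<q[0][1]<310];print(t)
if len(t)==2:print(fit(np.array(t)).x.round(4))
E
python3 chk.py
```

```text
tcp_pos: [0.4932, 0.2354, 0.2417]
wrist_force: [1.1, -1.1, 15.5]
tcp_pos: [0.4926, 0.2353, 0.24]
wrist_force: [2.0, -1.4, 18.6]
[[248.3, 253.3], [265.5, 278.8]]
[ 0.1675  0.0048 -0.0013 -0.0435]
```

```bash
python3 - <<'E'
import fit as F
from fit import *
A0=A.copy()
for H in(.0714,.069,.067,.065,.063):
    F.H=H;r=least_squares(lambda v:(F.tp(v,A0)-np.array([(248.3,253.3),(265.5,278.8)])).ravel(),[.1,0,0,0]);print(H,r.x.round(4),r.fun.round(1))
E
python3 nudge.py '[[0.03,0,0,-0.003,0],[0.03,0,0,-0.002,0],[0.03,0,0,0,0],[0.03,0,0,0,0]]'; python3 chk.py
```

```text
0.0714 [ 0.1675  0.0048 -0.0013 -0.0435] [ 0. -0. -0. -0.]
0.069 [ 0.0943  0.0073 -0.0013 -0.0281] [0. 0. 0. 0.]
0.067 [ 0.0435  0.0095 -0.0014 -0.0158] [ 0.  0.  0. -0.]
0.065 [-0.0012  0.0117 -0.0014 -0.0038] [0. 0. 0. 0.]
0.063 [-0.0412  0.014  -0.0014  0.0077] [0. 0. 0. 0.]
clock: 19.95
tcp_pos: [0.4883, 0.235, 0.241]
eef_rot: [0.0, 0.999, 0.043, -0.001]
wrist_force: [-0.2, -0.1, -0.7]
width: 0.0414
grip_force: 20.4
[[248.3, 253.5], [265.6, 278.7]]
[ 0.1434  0.0052 -0.0013 -0.0468]
```

```bash
for i in 1 2; do python3 nudge.py '[[0.03,0,0,0.0015,0],[0.03,0,0,0,0]]'| egrep 'tcp|wrist'; done; python3 chk.py
```

```text
tcp_pos: [0.4888, 0.2349, 0.2402]
wrist_force: [-1.4, -1.5, 5.4]
tcp_pos: [0.4889, 0.2349, 0.2401]
wrist_force: [-4.1, -2.2, 15.5]
[[248.6, 253.2], [265.9, 278.5]]
[ 0.1524  0.0051 -0.0012 -0.047 ]
```

Contact is now stiff, so the foot is flat on the bar. I'll ease off and release slowly.

```bash
python3 nudge.py '[[0.03,0,0,-0.0015,0],[0.03,0,0,0,0],[0.045,0,0,0,0],[0.048,0,0,0,0],[0.055,0,0,0,0],[0.065,0,0,0,0],[0.085,0,0,0,0],[0.085,0,0,0,0],[0.085,0,0,0,0],[0.085,0,0,0,0]]' 20; python3 chk.py
```

```text
clock: 21.22
tcp_pos: [0.4888, 0.235, 0.2399]
eef_rot: [0.0, 0.999, 0.042, -0.0]
wrist_force: [0.3, 0.3, -0.1]
width: 0.0851
grip_force: 0.0
[[248.8, 252.2], [266.2, 277.7]]
[ 0.1748  0.0052 -0.0011 -0.0506]
```

```bash
python3 nudge.py '[[0.085,0,0,-0.01,0],[0.085,0,0,-0.03,0],[0.085,0,0,-0.04,0],[0.085,0,0,-0.04,0],[0.085,0,0,-0.02,0],[0.085,0,0,0,0],[0.085,0,0,0,0],[0.085,0,0,0,0]]'
python3 - <<'E'
from h import *
p,_,_=pose();m=camrig.camera_model("wrist");a=camrig.read_camera("wrist");cv2.imwrite("pics/w11.png",a)
print(p)
# upright disc prediction vs terminals
h=cv2.cvtColor(a,cv2.COLOR_BGR2HSV);k=((h[...,0]>10)&(h[...,0]<32)&(h[...,1]>80)&(h[...,2]>50)).astype(np.uint8)
n,l,st,ce=cv2.connectedComponentsWithStats(k);c=[ce[i] for i in range(1,n) if st[i,4]>=12]
for i in range(1,n):
    if st[i,4]>=12:print(ce[i].round(1),st[i,4],atz(m,ce[i],.207).round(4))
# ellipse search for can top at z=.20 & bottom consistency
g=cv2.GaussianBlur(cv2.cvtColor(a,6),(0,0),1).astype(np.float32);t=np.linspace(0,2*np.pi,120,endpoint=False)
def sc(x,y,z):
    v=[]
    for r in(.0225,.0195):
        u=proj(m,np.c_[x+r*np.cos(t),y+r*np.sin(t),np.full_like(t,z)]).astype(np.float32);v.append(cv2.remap(g,u[:,:1].T.copy(),u[:,1:].T.copy(),1)[0])
    return np.abs(np.clip(v[0]-v[1],-50,50)).mean()
print(sorted(((round(float(sc(x,y,z)),1),round(x,4),round(y,4),round(z,3)) for x in np.arange(.48,.52,.001) for y in np.arange(.215,.255,.001) for z in(.12,.18,.19,.2,.21)),reverse=True)[:5])
q=proj(m,[[.4988,.236,.12],[.4988,.236,.2]]);print(q.round(1))
E
```

```text
clock: 21.93
tcp_pos: [0.4882, 0.2347, 0.3795]
eef_rot: [0.0, 0.999, 0.042, -0.001]
wrist_force: [-0.2, 0.0, -0.8]
width: 0.0853
grip_force: 0.0
[0.48822109 0.23473032 0.37951868]
[331.8  41.7] 33 [0.6054 0.1897 0.207 ]
[338.6  89.7] 77 [0.5727 0.1791 0.207 ]
[91.5 98.1] 24 [0.5504 0.3692 0.207 ]
[365.9 156. ] 62 [0.5232 0.148  0.207 ]
[387.8 156. ] 62 [0.5248 0.13   0.207 ]
[252.8 166.5] 16 [0.5066 0.2402 0.207 ]
[261.4 180.2] 19 [0.4954 0.232  0.207 ]
[122.7 241.3] 574 [0.4275 0.3518 0.207 ]
[296.6 269.5] 55 [0.4116 0.1915 0.207 ]
[204.2 333.7] 263 [0.3293 0.2752 0.207 ]
[(48.4, np.float64(0.496), np.float64(0.235), 0.18), (48.2, np.float64(0.496), np.float64(0.234), 0.18), (45.7, np.float64(0.497), np.float64(0.235), 0.18), (44.9, np.float64(0.495), np.float64(0.234), 0.18), (44.3, np.float64(0.495), np.float64(0.235), 0.18)]
[[257.  155. ]
 [257.  173.7]]
```

```bash
python3 nudge.py '[[0.085,0,0.04,-0.01,0],[0.085,0,0.04,0,0],[0.085,0,0.04,0,0],[0.085,0,0.04,0,0],[0.085,0,0.04,0,0],[0.085,0,0.04,0,0],[0.085,0,0.04,0,0],[0.085,0,0.04,0,0],[0.085,0,0.04,0,0],[0.085,0,0,0,0],[0.085,0,0,0,0]]' | egrep 'clock|tcp|force'
python3 - <<'E'
from h import *
for n in("side","top"):
    m=camrig.camera_model(n);a=camrig.read_camera(n);b=cv2.resize(cv2.imread(f"pics/{n}0.png"),(512,384),interpolation=cv2.INTER_AREA)
    d=(cv2.absdiff(cv2.GaussianBlur(a,(0,0),1),cv2.GaussianBlur(b,(0,0),1)).max(2)>30).astype(np.uint8)
    print(n,"pred foot/top",proj(m,[[.499,.236,.12],[.499,.236,.2]]).round(1).tolist(),"old cap",proj(m,[.513,-.324,.04]).round(0),"tcp",proj(m,pose()[0]).round(0))
    k,l,st,ce=cv2.connectedComponentsWithStats(d)
    for i in range(1,k):
        if st[i,4]>25:print("  diff",st[i].tolist())
    for o,P in(("spool",[.4934,.335,.14]),("valve",[.435,-.206,.03]),("roller",[.4205,.035,.02])):
        u=proj(m,P)[0].astype(int);print("  ",o,u,"changed px",int(d[u[1]-9:u[1]+10,u[0]-9:u[0]+10].sum()))
E
```

```text
clock: 22.9
tcp_pos: [0.5183, -0.1266, 0.3884]
wrist_force: [-0.6, 0.2, 0.1]
grip_force: 0.0
side pred foot/top [[213.4, 227.4], [211.8, 201.5]] old cap [[308. 168.]] tcp [[281.  88.]]
  diff [418, 0, 21, 41, 549]
  diff [402, 0, 85, 161, 4332]
  diff [273, 15, 8, 12, 63]
  diff [267, 44, 31, 69, 1472]
  diff [397, 45, 50, 65, 1548]
  diff [423, 113, 5, 7, 29]
  diff [433, 140, 16, 12, 106]
  diff [484, 142, 14, 41, 337]
  diff [420, 149, 14, 41, 342]
  diff [430, 153, 46, 47, 1502]
  diff [302, 160, 17, 21, 265]
  diff [317, 183, 64, 40, 1011]
  diff [291, 188, 16, 19, 145]
  diff [429, 201, 16, 16, 100]
  diff [204, 203, 23, 30, 373]
  diff [450, 203, 18, 4, 51]
  diff [390, 235, 18, 11, 92]
  diff [462, 259, 9, 7, 45]
  diff [472, 267, 8, 9, 38]
  diff [455, 276, 28, 22, 247]
   spool [189 241] changed px 0
   valve [312 190] changed px 36
   roller [278 230] changed px 0
top pred foot/top [[181.0, 190.1], [177.1, 187.7]] old cap [[348. 193.]] tcp [[302. 177.]]
  diff [267, 135, 80, 143, 6324]
  diff [308, 138, 29, 13, 205]
  diff [338, 145, 10, 6, 37]
  diff [173, 182, 9, 8, 42]
  diff [178, 184, 15, 13, 112]
  diff [340, 189, 16, 14, 104]
  diff [304, 211, 16, 14, 132]
  diff [434, 252, 78, 96, 1930]
  diff [263, 277, 41, 20, 607]
  diff [243, 297, 58, 40, 1029]
  diff [220, 323, 75, 45, 2054]
  diff [393, 324, 49, 27, 639]
  diff [293, 335, 9, 30, 138]
  diff [301, 350, 13, 34, 86]
  diff [417, 355, 13, 6, 26]
  diff [418, 357, 32, 27, 496]
  diff [237, 364, 7, 11, 38]
  diff [291, 376, 5, 8, 28]
   spool [148 190] changed px 0
   valve [312 214] changed px 172
   roller [242 217] changed px 0
```

The capacitor stands on the bar (side view, rows 203–233 as predicted), and the spool and roller show no change. The valve pixels that changed lie in the arm's shadow, and the arm never came near the valve.

```bash
python3 -c "
from cell import arm, camrig, ticket
print(ticket.job_done())"
```

```text
the job is handed in; nothing more can be done
None
```

I handed the job in at about 23 s of the 54 s limit: the capacitor lay seated in the cradle while I pressed the button fully down and released it, and it now stands upright on the free stretch of the bar, with the spool, valve and roller left alone; the button press peaked at about 41 N at the wrist, made with the closed fingertips.

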